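Proof-load a printed link in the bench pull tester

ROBOT

A 7-joint arm with a two-finger parallel gripper is mounted at the origin on the work surface. World frame = base frame: x ahead of the robot, y to its left, z up, the work surface at z = 0. Lengths are in m, angles in degrees, forces in N, time in s.
With the tool pointing down it reaches from about 0.425 to 0.875 m from the base axis. Payload 4.7 kg.
Tool frame: the origin (TCP) lies where the fingers leave the gripper's body, on its centre line; the fingertips stand 70 mm ahead of it and the grasp point (between the pads) lies 51 mm ahead of it (env.tip_reach is the distance from the TCP to the fingertips, in m); z points along the fingers, x is the direction in which the jaws open and shut, and the axes are right-handed (so a half turn about z gives the same grasp; the last joint's range is limited). The gripper opens to 87 mm and grips with 3 to 60 N. Pads are 19 mm wide; open, the fingers measure 117 mm over their backs; the gripper's body (75 mm by 190 mm) begins 51 mm behind the grasp point.
Start: joints at [77.985, 18.392, -4.016, 83.108, 1.295, 78.541, -3.26], TCP at [0.144, -0.634, 0.292] pointing down, gripper open.
Joint ranges: [-163.93, 163.93], [-17.29, 119.83], [-79.2, 71.16], [3.27, 140.29], [-89.18, 269.18], [5.43, 117.66], [-154.24, 154.24]. Speed limits (degrees/s): [147.25, 147.25, 180, 180, 180, 180, 180].

INTERFACE

Orientations are given as [roll, pitch, yaw] about the fixed x, y, z axes, in that order (R = Rz(yaw) Ry(pitch) Rx(roll)).
In Python, from cell import env, optics, order gives the robot as it stands.
- The arm moves only by the shell command python3 -m creep 'ROWS' [FORCE]. ROWS is JSON, a list of rows, each a list of 7 numbers: the shift along the tool's x, y, z in cm, then the turn, a rotation vector about the tool's x, y, z in rad, then the opening, from 0 (shut) to 1 (fully open). A call has 1 to 20 rows; each row shifts and turns the pose as measured when the row begins, along the tool's axes as they then stand; what a row does not reach is not made up. A row lasts 1/10 s, in which the tool goes at most 50 mm and 8.59 degrees, less where a joint would pass 70% of its speed; a pose out of reach is approached as far as the arm can. A call with a gripper value outside its range is refused whole. The fingers move at their own pace and stop on an object; FORCE is the grip in N (left out, the last holds). Time passes only in rows, so rows that do not move let the fingers close. It gives the time, the measured TCP pose, the force and the opening at its end, in the units of the state.
- env.get_obs(): the state, without advancing time (a new reading comes with each control period).
- optics.read_camera(name): name is "scene" or "side" or "wrist"; returns a dict with "frame" (420x560x3 uint8, blue, green, red), "z_map" (420x560 float32, m along the optical axis (not along the pixel's ray), 0 where there is no reading), "fx", "fy", "cx", "cy" (pixels), "R" (3x3) and "t" (3): a world point X has camera coordinates R X + t; the wrist camera has in their place "hand_eye" (4x4, takes a point from camera to tool coordinates, whose origin is the TCP and whose axes are the tool frame's). Camera axes: x right, y down, z forward; pixel columns grow to the right and rows downward; lengths in m; the calibration is good to about 2 mm. The wrist camera is an equidistant fisheye: a pixel r from the principal point sees the ray r / f radians off the axis. A picture is of the moment at which its call begins: read the wrist's pose just before it.
- order.sign_off(): hands the job in, once; it reports no verdict.
The state is a dict: "time_s": time; "qpos": joint angles; "joint_velocities": joint speeds; "effort": joint torques, N m; "tool_pos": TCP position; "tool_rot": TCP orientation; "force": force on the tool from outside, world axes, zero at the start; "wrist_torque": the same for the moment, N m; "grip_width": finger opening in m.
Only numpy, scipy, OpenCV 4.12 (cv2) and the standard library are available. Lean on these libraries where they do the work, as an engineer would, in place of code of your own. Each camera call takes 0.05 s, during which the arm holds its last target. There are 200 camera calls.

TASK

A printed robot link is pinned in the bench pull tester, ready for its proof load. Push the gauge's reset plunger fully down so that the peak pointer goes back to zero, then flip the lever's safety catch right over, and pull the lever all the way over to its stop. Finish while holding the lever there under load, and leave the tools and parts around the tester where they are.

Things in the scene. Friction and masses are not known exactly. Their poses are not given: they have to be found in the camera images.
- tester: bench pull tester, fixed to the bench: grey base plate 350 (its x) x 150 (its y) x 26 mm high, origin under its centre. Lever end at its -x; at its +x the gauge block, 105 x 142 mm and 100 mm high, with the round dial on top (bezel 112 mm high); between them a white link is pinned. Two 12 mm cheeks at y = +-30 mm flank the lever slot, 78 mm high (90 mm under the catch)
- lever_axle (a point): centre of the lever's axle, at tester (-90, 0, 60) mm; the axle runs along the tester's y
- catch_pivot (a point): pivot of the safety catch, at tester (-89, -40, 95) mm; it turns about the tester's x
- plunger (a joint): reset plunger on the gauge block beside the dial: 0 = up, 0.012 m = fully down; sprung, about 1 N to start and 8 N when fully down; comes up by itself
- plunger_top (a point): centre of the flat round top, 20 mm in diameter, of the reset plunger; it is pushed straight down 12 mm; its sleeve (27 mm in diameter) ends 24 mm below the top at rest
- peak (a joint): the short broad peak pointer on the dial (rad, 0 = at the zero of the scale, grows clockwise). The needle carries it up and it stays where it is left; pushing the reset plunger fully down sweeps it back to within 0.05 of zero. At the start it shows an old reading.
- needle (a joint): the long thin needle of the dial (rad, 0 = no load), geared to the lever: 1.5 times the lever's angle
- catch (a joint): safety catch: a flat steel bar lying across the two cheeks, just in front of the lever, which it blocks; hinged at its tester -y end. 0 = closed (flat), 1.57 = upright, 2.2 = right over against its stop; past upright it falls over by its own weight (80 g), before that it falls shut
- catch_knob (a point): centre of the steel ball, 19 mm in diameter, at the free end of the safety catch, 110 mm from the catch's pivot and, closed, at the tester's +y side, 95 mm above the bench with free space all round and below; it goes up and over towards the tester's -y
- lever (a joint): pull lever: 0 = at rest, leaning 0.611 rad from upright towards the tester's +x (over the link); 0.96 = against its stop, leaning 0.349 rad from upright towards the tester's -x. Sprung: it returns by itself when let go; about 2.5 N at the grip to start and 12 N at the stop
- lever_grip (a point): centre of the black handgrip at the top of the lever: a sleeve, 26 mm in diameter and 80 mm long, that lies along the tester's y, stands out from the bare steel rod to the tester's +y side and revolves freely; its axis is 170 mm from the lever's axle. Centre at rest at tester (7.5, 56, 199) mm, at the stop at (-148, 56, 220) mm
- caliper: bystander: digital caliper, steel beam 190 mm long with a black slide, lying flat; origin under its middle
- spare_link: bystander: spare white printed link, 64 x 20 x 8 mm, lying flat; origin under its middle
- servo: bystander: small black servo motor, 54 x 20 x 44 mm, standing; origin under its middle
- parts_tray: bystander: white open tray with links in it, 120 x 80 x 25 mm; origin under its middle
- power_driver: bystander: black pen-shaped power screwdriver, 17 mm thick, 140 mm long, lying; origin under its middle
- screw_jar: bystander: clear jar with black lid, 52 mm in diameter, 62 mm high; origin under its middle
- bit_case: bystander: black case of driver bits, 150 x 62 x 17 mm; origin under its middle
- pliers: bystander: small pliers with grey handles, 140 x 50 x 13 mm, lying flat; origin under its middle

How it is judged (in metres and radians):
On the way, in this order (a step that is already met when the one before it is completed fails the run):
1. the reset plunger is fully down and the peak pointer is back at zero (value of joint plunger above 0.0105 m and value of joint peak below 0.12 rad and value of joint lever below 0.1 rad), for 0.1 s.
2. the safety catch is flipped right over, the lever still at rest and the pointer still at zero (value of joint catch above 1.9 rad and value of joint lever below 0.1 rad and value of joint peak below 0.2 rad), for 0.2 s.
At the end, for the whole second after the job is handed in: The robot holds the lever within 0.09 rad of its stop (above 0.87 of 0.96 rad) with at least 4 N on it, the peak pointer shows this pull (1.25 to 1.65 rad), the catch is right over (above 1.9 rad) and the plunger is up again (value of joint lever above 0.87 rad and value of joint peak between 1.25 and 1.65 rad and value of joint catch above 1.9 rad and value of joint plunger below 0.002 m and contact force between any of the fingers, the arm and lever above 4 N); the arm keeps its last pose, push and grip.
It fails at once if a tool or part around the tester (caliper, spare link, servo, parts tray, power driver, screw jar, bit case, pliers) is pushed more than 40 mm away or tipped over (distance of any of caliper, spare_link, servo, parts_tray, power_driver, screw_jar, bit_case, pliers from where it was at the start of the episode above 0.04 m or angle between any of caliper, spare_link, servo, parts_tray, power_driver, screw_jar, bit_case, pliers's own z axis and vertical above 0.5 rad).
It also fails if it takes over 64 s, if anything falls off the work surface, if the arm or the gripper's body presses on something with over 40 N, if the wrist force passes 120 N, or if a joint passes its speed limit or range.

## Working session

There is one attempt and no reset: what is moved stays moved. The work goes in short steps, Python scripts to look and compute and a shell command to move; the robot and the scene stay as the last step left them, time stands still between calls to the robot, and variables do not carry over. Pictures are saved under pics/ and viewed, on a budget of 10 in all, crops included, one or two more only if the job needs it, and the job is handed in when it is done.

```bash
ls; mkdir -p pics; python3 - <<'E'
from cell import env,optics,order
import cv2,numpy as np
print(env.get_obs(), env.tip_reach)
for n in("scene","side"):
    d=optics.read_camera(n); cv2.imwrite(f"pics/{n}0.png",d["frame"]); np.savez(f"{n}0.npz",**d)
    print(n,d["R"],d["t"],d["fx"],d["cx"],d["cy"])
E
```

```text
pics
{'time_s': 0.0, 'qpos': array([77.98432625, 18.43929899, -4.01431713, 83.17422034,  1.29645369,
       78.54025261, -3.25983044]), 'joint_velocities': array([ 0.0310569 , -0.04608508, -0.07856874, -0.05279401, -0.00932514,
        0.01233622,  0.06968911]), 'effort': array([ 2.37352006e-04, -4.91281700e+01, -4.03750604e-01, -3.12528634e+01,
       -6.39661867e-02,  4.37075493e-02,  1.71121778e-04]), 'tool_pos': array([ 0.14411285, -0.63339946,  0.29116448]), 'tool_rot': array([ 1.79992501e+02,  1.08454773e-01, -7.71752914e+01]), 'force': array([-0.10315403,  0.11942487, -0.47345434]), 'wrist_torque': array([-0.01397647,  0.00569728, -0.03202847]), 'grip_width': 0.08711529792948325} 0.0697
scene [[ 0.06321392  0.99796266 -0.00863273]
 [ 0.86247875 -0.05898002 -0.50264477]
 [-0.50212987  0.0243286  -0.86444995]] [-0.09217484 -0.44598657  1.42961472] 448.0350466346689 275.163963336478 209.6384203848071
side [[ 0.70629789 -0.70789392 -0.00543058]
 [-0.46042396 -0.4535318  -0.76309808]
 [ 0.53772955  0.54147493 -0.64625988]] [-0.3572913   0.41725036  0.60880244] 428.5728446776965 271.5882359299307 209.58345205290368
```

View both.

View pics/scene0.png

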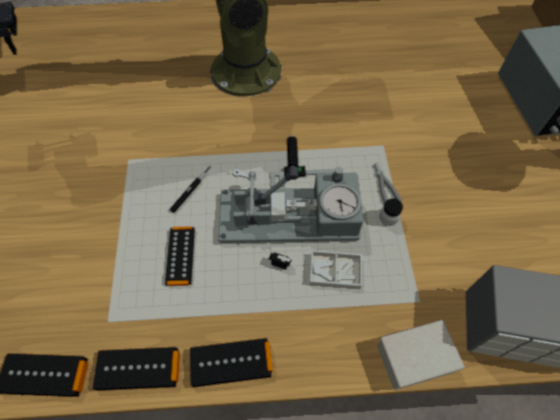

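View pics/side0.png

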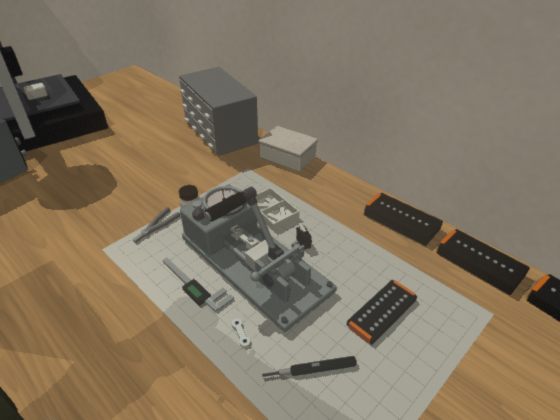

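Scene view: the tester spans (220,190)–(362,240), with its +x along image right (world +y) and +y toward the robot. The grip is at (292,150), the plunger at (338,174) and the gauge dial at (340,202). The side view shows the closed catch bar at about (275,262).

```bash
cat > h.py <<'E'
import numpy as np,cv2
def cloud(f):
    d=np.load(f); z=d["z_map"]; v,u=np.indices(z.shape)
    P=np.stack([(u-d["cx"])/d["fx"]*z,(v-d["cy"])/d["fy"]*z,z],-1)
    W=(P-d["t"])@d["R"]; W[z==0]=np.nan
    return W,d["frame"]
E
python3 - <<'E'
from h import *
for n,b in(("scene0.npz",(210,120,380,255)),("side0.npz",(170,170,345,330))):
    W,f=cloud(n); u0,v0,u1,v1=b; W=W[v0:v1,u0:u1].reshape(-1,3); c=f[v0:v1,u0:u1].reshape(-1,3)
    print(n)
    for lo,hi in((-.01,.006),(.018,.034),(.094,.106),(.106,.118),(.118,.15),(.19,.23)):
        m=(W[:,2]>lo)&(W[:,2]<hi); p=W[m]
        if len(p)<5: continue
        r=cv2.minAreaRect(p[:,:2].astype(np.float32))
        print(lo,len(p),p.mean(0).round(4),"rect",np.round(r[0],4),np.round(r[1],4),round(r[2],1),"min/max",p.min(0).round(3),p.max(0).round(3))
W,f=cloud("scene0.npz")
for uv in((338,174),(338,171),(341,203),(292,145),(292,155),(254,176),(254,190),(355,230),(225,235)): print(uv,W[uv[1],uv[0]].round(4))
cv2.imwrite("pics/crop.png",cv2.resize(f[130:255,200:420],None,fx=3.6,fy=3.6,interpolation=cv2.INTER_CUBIC))
E
```

```text
scene0.npz
-0.01 13383 [4.003e-01 1.203e-01 3.000e-04] rect [0.4339 0.1213] [0.4988 0.44  ] 86.3 min/max [ 0.201 -0.114 -0.008] [0.666 0.384 0.006]
0.018 3230 [0.5709 0.0483 0.0257] rect [0.531  0.0923] [0.3511 0.2666] 86.6 min/max [ 0.4   -0.085  0.018] [0.674 0.263 0.034]
0.094 1859 [0.5549 0.1782 0.101 ] rect [0.5463 0.1281] [0.2743 0.1431] 85.3 min/max [ 0.465 -0.012  0.094] [0.625 0.265 0.106]
0.106 645 [0.5622 0.1949 0.1097] rect [0.5489 0.1289] [0.2587 0.1305] 86.5 min/max [0.476 0.004 0.106] [0.619 0.257 0.118]
0.118 127 [0.525  0.1282 0.1338] rect [0.5242 0.1299] [0.0197 0.192 ] 16.5 min/max [0.489 0.037 0.118] [0.552 0.222 0.15 ]
0.19 478 [0.5098 0.1002 0.2073] rect [0.5026 0.0998] [0.0285 0.113 ] 84.5 min/max [0.446 0.081 0.19 ] [0.56  0.116 0.215]
side0.npz
-0.01 14581 [0.6168 0.1356 0.0007] rect [0.6127 0.1705] [0.5391 0.5014] 44.4 min/max [ 0.317 -0.15  -0.004] [0.976 0.537 0.006]
0.018 4518 [0.5328 0.0361 0.0254] rect [0.5573 0.1156] [0.4276 0.2867] 60.5 min/max [ 0.461 -0.085  0.018] [0.749 0.368 0.034]
0.094 1429 [0.53   0.1396 0.1003] rect [0.5395 0.1282] [0.2731 0.1389] 85.3 min/max [ 0.461 -0.012  0.094] [0.619 0.267 0.106]
0.106 409 [0.5506 0.1877 0.1101] rect [0.5676 0.1389] [0.1273 0.2356] 13.4 min/max [0.485 0.01  0.106] [0.615 0.259 0.118]
0.118 207 [0.5237 0.1137 0.1334] rect [0.5208 0.1307] [0.0197 0.1933] 15.2 min/max [0.488 0.036 0.118] [0.548 0.225 0.15 ]
0.19 753 [0.4959 0.097  0.2048] rect [0.5003 0.0993] [0.0262 0.1125] 85.7 min/max [0.444 0.083 0.19 ] [0.557 0.116 0.214]
(338, 174) [0.5038 0.2127 0.1225]
(338, 171) [0.5051 0.2109 0.137 ]
(341, 203) [0.5729 0.2129 0.1019]
(292, 145) [0.4797 0.1017 0.213 ]
(292, 155) [0.5061 0.0996 0.211 ]
(254, 176) [0.4761 0.0105 0.0941]
(254, 190) [0.5149 0.0088 0.0905]
(355, 230) [0.6243 0.2447 0.0583]
(225, 235) [ 0.6023 -0.0688  0.0306]
```

View pics/crop.png

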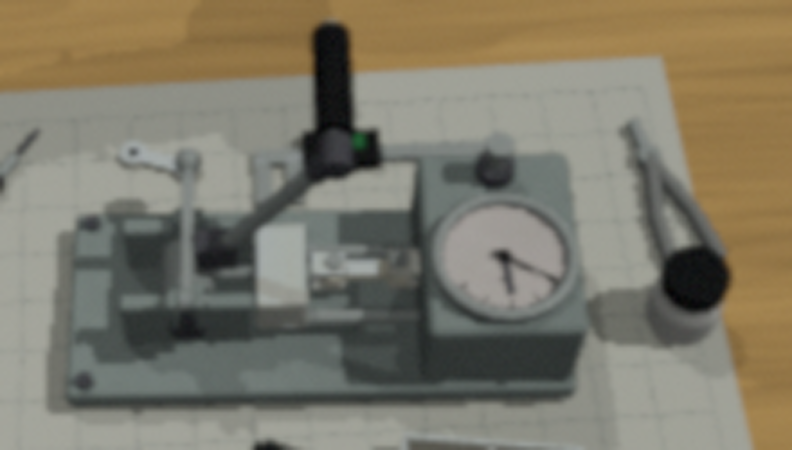

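Crop: the gauge block is at right, with the plunger's light top at (498,145) and the catch ball at (187,162). The grip sleeve runs from (330,25) to (335,150). Next I fit the tester frame.

```bash
python3 - <<'E'
from h import *
W=[];
for n,b in(("scene0.npz",(210,120,380,255)),("side0.npz",(170,170,345,330))):
    A,f=cloud(n); u0,v0,u1,v1=b; W.append(A[v0:v1,u0:u1].reshape(-1,3))
for w,n in zip(W,("scene","side")):
    w=w[~np.isnan(w[:,0])]
    g=w[(w[:,2]>.19)]; y=np.array([g[:,0].mean(),g[:,1].mean()])
    vx,vy,_,_=cv2.fitLine(g[:,:2].astype(np.float32),cv2.DIST_HUBER,0,.01,.01).ravel(); print(n,"grip dir",np.degrees(np.arctan2(-vx,vy))%180, end=' ')
    p=w[(w[:,2]>.095)&(w[:,2]<.104)&(w[:,1]>.14)]; r=cv2.minAreaRect(p[:,:2].astype(np.float32)); print("block",np.round(r,4) if 0 else r)
    a=np.radians(85.5); ex=np.array([np.cos(a),np.sin(a)]); ey=np.array([-ex[1],ex[0]])
    T=np.c_[w[:,:2]@ex,w[:,:2]@ey,w[:,2]]
    def ext(m,l): q=T[m]; print(l,len(q),np.percentile(q,[1,50,99],axis=0).round(4).tolist())
    ext((w[:,2]>.095)&(w[:,2]<.104)&(w[:,1]>.14),"block x70..175,y+-71")
    ext((w[:,2]>.19)&(T[:,1]>-.49),"sleeve c 7.5,56")
    ext((w[:,2]>.118)&(w[:,2]<.15)&(w[:,1]>.18),"plunger")
    ext((w[:,2]>.131)&(w[:,2]<.15)&(w[:,1]>.18),"plunger top")
    ext((w[:,2]>.085)&(w[:,2]<.12)&(w[:,1]<.06)&(w[:,0]<.485),"knob -89,70")
    ext((w[:,2]>.02)&(w[:,2]<.03)&(w[:,0]<.64)&(w[:,0]>.5),"plate x +-175")
E
```

```text
scene grip dir 86.67038 block ((0.5527004599571228, 0.21088054776191711), (0.104263074696064, 0.1428062915802002), 87.4782485961914)
block x70..175,y+-71 1213 [[0.2019, -0.6048, 0.0954], [0.2486, -0.5332, 0.1], [0.305, -0.4661, 0.1039]]
sleeve c 7.5,56 190 [[0.1279, -0.4894, 0.201], [0.1391, -0.467, 0.2099], [0.1528, -0.4373, 0.2149]]
plunger 61 [[0.2432, -0.4918, 0.1201], [0.2517, -0.4834, 0.1351], [0.2599, -0.4721, 0.1393]]
plunger top 52 [[0.2432, -0.4918, 0.1317], [0.2523, -0.4824, 0.1354], [0.26, -0.472, 0.1395]]
knob -89,70 44 [[0.0358, -0.4824, 0.0921], [0.0432, -0.4738, 0.101], [0.0505, -0.4632, 0.106]]
plate x +-175 2442 [[-0.0382, -0.615, 0.0207], [0.0847, -0.585, 0.0257], [0.2957, -0.4917, 0.0296]]
side grip dir 86.71714 block ((0.5471001267433167, 0.21187549829483032), (0.10517220199108124, 0.1388838291168213), 86.31163024902344)
block x70..175,y+-71 742 [[0.2019, -0.5883, 0.0952], [0.2227, -0.491, 0.0996], [0.3038, -0.4606, 0.1039]]
sleeve c 7.5,56 408 [[0.1279, -0.4888, 0.1914], [0.1333, -0.46, 0.2067], [0.1488, -0.435, 0.2126]]
plunger 80 [[0.2449, -0.4881, 0.1181], [0.2506, -0.4786, 0.1344], [0.2618, -0.4703, 0.1381]]
plunger top 58 [[0.2448, -0.4885, 0.1311], [0.2516, -0.4791, 0.1355], [0.2622, -0.4701, 0.1381]]
knob -89,70 94 [[0.0356, -0.4827, 0.0896], [0.0418, -0.4677, 0.0996], [0.0526, -0.4597, 0.105]]
plate x +-175 2078 [[-0.0383, -0.6123, 0.0213], [0.0084, -0.5448, 0.0256], [0.2066, -0.4903, 0.0294]]
```

```bash
cat >> h.py <<'E'
from scipy.spatial.transform import Rotation as Rn
A=np.radians(86.6); EX=np.array([np.cos(A),np.sin(A),0]); EY=np.array([-EX[1],EX[0],0]); O=np.array([.5437,.0889,0])
def tw(x,y,z): return O+EX*x/1e3+EY*y/1e3+np.array([0,0,z/1e3])   # tester mm -> world
def pose():
    from cell import env
    o=env.get_obs(); return o,Rn.from_euler('xyz',o["tool_rot"],degrees=True),np.array(o["tool_pos"])
def rest(tip,rot=None,reach=.0697):
    """tool-frame shift (cm) that brings point 'reach' ahead of TCP to tip with orientation rot; turn (rad, tool axes)"""
    o,R,p=pose(); Rt=Rn.from_euler('xyz',rot,degrees=True) if rot is not None else R
    tcp=tip-Rt.apply([0,0,reach])
    print("t %.2f tip_tester"%o["time_s"],(((p+R.apply([0,0,reach])-O)@np.c_[EX,EY,[0,0,1]])*1e3).round(1),"F",np.round(o["force"],1),"rot",np.round(o["tool_rot"],1),"q",np.round(o["qpos"],0))
    print("shift cm",(R.inv().apply(tcp-p)*100).round(2),"turn",(R.inv()*Rt).as_rotvec().round(3))
E
python3 -m creep '[[0,0,-5,0,0,0,0],[0,0,-5,0,0,0,0],[-0.4,-5,0,0,0,-0.075,0],[-0.4,-5,0,0,0,-0.075,0],[-0.4,-5,0,0,0,-0.075,0],[-0.4,-5,0,0,0,-0.075,0],[-0.4,-5,0,0,0,-0.075,0],[-0.4,-5,0,0,0,-0.075,0],[-0.4,-5,0,0,0,-0.075,0],[-0.4,-5,0,0,0,-0.075,0],[-0.4,-5,0,0,0,-0.075,0],[-0.4,-5,0,0,0,-0.075,0],[-0.4,-5,0,0,0,-0.075,0],[-0.4,-5,0,0,0,-0.075,0],[-0.4,-5,0,0,0,-0.075,0],[-0.4,-5,0,0,0,-0.075,0],[-0.4,-5,0,0,0,-0.075,0],[-0.4,-5,0,0,0,-0.075,0]]' 20
python3 - <<'E'
from h import *
rest(np.array([.4993,.213,.20]),[180,0,-3.4])
E
```

```text
time_s: 1.9
tool_pos: [0.6218, -0.0624, 0.3828]
tool_rot: [-179.3, 1.0, -6.9]
force: [0.1, 0.1, 0.6]
grip_width: 0.0009
t 1.90 tip_tester [-145.5  -85.8  313.1] F [0.1 0.1 0.6] rot [-179.3    1.    -6.9] q [ 31.  18. -35.  77.   9.  90. -10.]
shift cm [-15.28 -25.72  11.89] turn [-0.012  0.017 -0.062]
```

```bash
python3 -m creep '[[-2.6,-4.3,0,0,0,-0.01,0],[-2.6,-4.3,0,0,0,-0.01,0],[-2.6,-4.3,0,0,0,-0.01,0],[-2.6,-4.3,0,-0.01,0.015,-0.01,0],[-2.6,-4.3,1,0,0,-0.01,0],[-2.6,-4.3,3,0,0,-0.01,0],[0,0,3,0,0,0,0],[0,0,3,0,0,0,0],[0,0,0,0,0,0,0]]'
python3 - <<'E'
from h import *
from cell import optics
rest(np.array([.4993,.213,.16]),[180,0,-3.4])
d=optics.read_camera("wrist"); print(d["fx"],d["cx"],d["cy"],d["hand_eye"].round(3)); cv2.imwrite("pics/w1.png",d["frame"])
d=optics.read_camera("side"); cv2.imwrite("pics/s1.png",np.hstack([cv2.resize(d["frame"][130:330,120:360],(480,400)),cv2.resize(optics.read_camera("scene")["frame"][130:280,260:380],(320,400))]))
E
```

```text
time_s: 2.8
tool_pos: [0.4885, 0.2125, 0.2879]
tool_rot: [-179.6, 0.2, -2.1]
force: [-0.2, 0.3, 0.0]
grip_width: 0.0002
t 2.80 tip_tester [120.6  62.7 218.2] F [-0.2  0.3  0. ] rot [-179.6    0.2   -2.1] q [ 17.   8. -46.  99.   5.  76. -33.]
shift cm [ 1.1  -0.05  5.82] turn [-0.007  0.003  0.023]
325.19226210127806 281.1153855348011 213.6771460437863 [[ 1.     0.001 -0.001 -0.   ]
 [-0.001  0.97   0.243 -0.066]
 [ 0.001 -0.243  0.97  -0.091]
 [ 0.     0.     0.     1.   ]]
```

View pics/w1.png

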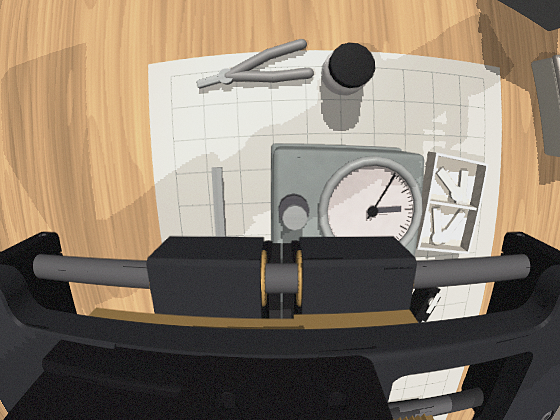

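Wrist view: the plunger's light top is at about (294,216), with the dial to its right. I cast that pixel to z = 0.136.

```bash
cat >> h.py <<'E'
def wray(uv,z,d=dict(f=325.19,cx=281.1,cy=213.7)):
    """point on plane z seen by wrist pixel; current pose"""
    from cell import optics
    H=np.array([[1,.001,-.001,0],[-.001,.97,.243,-.066],[.001,-.243,.97,-.091],[0,0,0,1]])
    q=np.array([uv[0]-d["cx"],uv[1]-d["cy"]]); r=np.hypot(*q); th=r/d["f"]
    v=np.r_[q/r*np.sin(th),np.cos(th)]
    o,R,p=pose(); c=p+R.apply(H[:3,3]); w=R.apply(H[:3,:3]@v); return c+w*(z-c[2])/w[2]
E
python3 - <<'E'
from h import *
P=wray((294,216),.136); print(P)
rest(np.array([P[0],P[1],.145]),[180,0,-3.4])
E
```

```text
[0.50257408 0.21560285 0.136     ]
t 2.95 tip_tester [120.9  58.8 223.1] F [ 0.8 -0.1 -0.3] rot [-179.4   -0.3   -2.2] q [ 17.   8. -46.  98.   5.  76. -33.]
shift cm [ 1.03 -0.28  7.82] turn [-0.01  -0.005  0.02 ]
```

```bash
python3 -m creep '[[0.9,-0.2,2,-0.01,0,0.02,0],[0.1,0,2,0,0,0,0],[0,0,2,0,0,0,0],[0,0,1.5,0,0,0,0],[0,0,0,0,0,0,0]]'
python3 - <<'E'
from h import *
rest(np.array([.5015,.2145,.122]),[180,0,-3.4])
E
```

```text
time_s: 3.45
tool_pos: [0.5107, 0.2127, 0.2251]
tool_rot: [-179.8, -1.1, -4.0]
force: [-1.1, 0.4, 0.6]
grip_width: 0.0004
t 3.45 tip_tester [121.9  38.9 155.4] F [-1.1  0.4  0.6] rot [-179.8   -1.1   -4. ] q [ 15.  13. -45. 102.  10.  68. -37.]
shift cm [-1.   -0.1   3.32] turn [-0.004 -0.02  -0.01 ]
```

```bash
python3 -m creep '[[-0.8,-0.1,0,0,-0.02,0,0],[0,0,0,0,0,0,0],[0,0,0,0,0,0,0]]'
python3 - <<'E'
from h import *
rest(np.array([.5015,.2145,.122]),[180,0,-3.4])
E
```

```text
time_s: 3.75
tool_pos: [0.5039, 0.2145, 0.2282]
tool_rot: [-179.7, -0.1, -4.0]
force: [-0.7, -0.2, -0.2]
grip_width: 0.0004
t 3.75 tip_tester [123.5  47.  158.5] F [-0.7 -0.2 -0.2] rot [-1.797e+02 -1.000e-01 -4.000e+00] q [ 15.  13. -46. 102.   9.  70. -37.]
shift cm [-0.25  0.04  3.65] turn [-0.006 -0.002 -0.011]
```

```bash
python3 -m creep '[[-0.2,0,1,0,0,0,0],[0,0,1,0,0,0,0],[0,0,0.8,0,0,0,0],[0,0,0.7,0,0,0,0],[0,0,0.5,0,0,0,0],[0,0,0.5,0,0,0,0]]'
python3 - <<'E'
from h import *
rest(np.array([.5015,.2145,.122]),[180,0,-3.4])
E
```

```text
time_s: 4.35
tool_pos: [0.5034, 0.2161, 0.1932]
tool_rot: [-180.0, -0.4, -4.1]
force: [-15.7, -7.6, 45.0]
grip_width: 0.0001
t 4.35 tip_tester [124.6  47.3 123.5] F [-15.7  -7.6  45. ] rot [-180.    -0.4   -4.1] q [ 14.  15. -45. 104.  12.  66. -39.]
shift cm [-0.18  0.17  0.15] turn [-0.    -0.007 -0.011]
```

```bash
python3 -m creep '[[0,0,0.3,0,0,0,0],[0,0,0.3,0,0,0,0],[0,0,0.2,0,0,0,0]]'
python3 - <<'E'
from h import *
from cell import optics
rest(np.array([.5015,.2145,.122]),[180,0,-3.4])
d=optics.read_camera("wrist"); cv2.imwrite("pics/w2.png",cv2.resize(d["frame"][120:260,240:460],None,fx=2.5,fy=2.5))
E
```

```text
time_s: 4.65
tool_pos: [0.5032, 0.2165, 0.194]
tool_rot: [179.6, -0.5, -4.0]
force: [-5.0, -3.3, 13.8]
grip_width: 0.0006
t 4.65 tip_tester [124.6  47.4 124.3] F [-5.  -3.3 13.8] rot [179.6  -0.5  -4. ] q [ 14.  15. -45. 104.  12.  66. -40.]
shift cm [-0.15  0.21  0.23] turn [ 0.007 -0.009 -0.011]
```

View pics/w2.png

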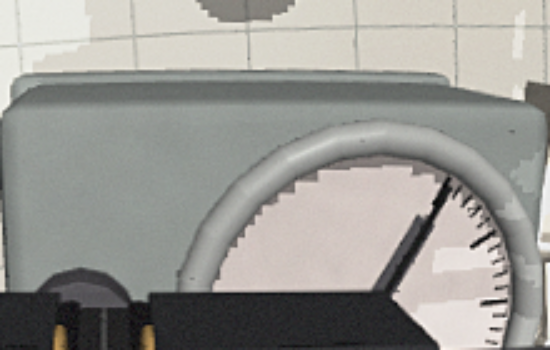

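The peak pointer now lies right beside the needle at zero, at about (405,255) in the crop, so step 1 is done. I retract and go to the catch.

```bash
python3 -m creep '[[0,0,-3,0,0,0,0],[0,0,-5,0,0,0,0],[0,0,-5,0,0,0,0],[0,4,0,0,0,0,0],[0,4.5,0,0,0,0,0],[0,5,0,0,0,0,0],[0,5,0,0,0,0,0],[0,4.5,0,0,0,0,0],[0,4,0,0,0,0,0],[0,0,0,0,0,0,0]]'
python3 - <<'E'
from h import *
rest(tw(-142,64,110),[-135,0,-3.4])
E
```

```text
time_s: 5.7
tool_pos: [0.4819, -0.0604, 0.3242]
tool_rot: [179.6, -0.3, -3.7]
force: [0.1, -0.3, -0.4]
grip_width: 0.0003
t 5.70 tip_tester [-153.2   52.5  254.5] F [ 0.1 -0.3 -0.4] rot [179.6  -0.3  -3.7] q [ 36.  -2. -31. 102.  -1.  79.   1.]
shift cm [-1.18  3.75 16.51] turn [ 0.792 -0.006 -0.002]
```

```bash
python3 -m creep '[[0,0,0,0.132,0,0,0],[0,0,0,0.132,0,0,0],[0,0,0,0.132,0,0,0],[0,0,0,0.132,0,0,0],[0,0,0,0.132,0,0,0],[0,0,0,0.132,0,0,0],[0,0,0,0,0,0,0]]'
python3 - <<'E'
from h import *
rest(tw(-142,64,110),[-135,0,-3.4])
E
```

```text
time_s: 6.4
tool_pos: [0.4825, -0.0574, 0.3206]
tool_rot: [-133.2, -0.1, -3.6]
force: [-0.3, -0.4, -0.6]
grip_width: 0.0006
t 6.40 tip_tester [-98.9  52.1 272.9] F [-0.3 -0.4 -0.6] rot [-1.332e+02 -1.000e-01 -3.600e+00] q [ 47.   9. -21. 103. -39.  90.  30.]
shift cm [-1.18 14.61  8.02] turn [-0.031 -0.004 -0.001]
```

```bash
python3 -m creep '[[-0.4,3.6,2,-0.03,0,0,0],[-0.4,3.6,2,0,0,0,0],[-0.3,3.4,2,0,0,0,0],[0,3,1.8,0,0,0,0],[0,0,0,0,0,0,0],[0,0,0,0,0,0,0]]'
python3 - <<'E'
from h import *
from cell import optics
rest(tw(-99.5,64,67.5),[-135,0,-3.4])
d=optics.read_camera("wrist"); s=optics.read_camera("side"); 
cv2.imwrite("pics/w3.png",np.hstack([cv2.resize(d["frame"],(400,300)),cv2.resize(s["frame"][170:350,180:420],(400,300))]))
E
```

```text
time_s: 7.0
tool_pos: [0.4723, -0.0929, 0.1663]
tool_rot: [-136.0, -0.3, -2.9]
force: [0.9, -1.1, 0.8]
grip_width: 0.0006
t 7.00 tip_tester [-137.3   60.6  116.2] F [ 0.9 -1.1  0.8] rot [-136.    -0.3   -2.9] q [ 48.  19. -20. 109. -34.  76.  40.]
shift cm [-0.35  0.78  6.13] turn [0.017 0.002 0.01 ]
```

View pics/w3.png

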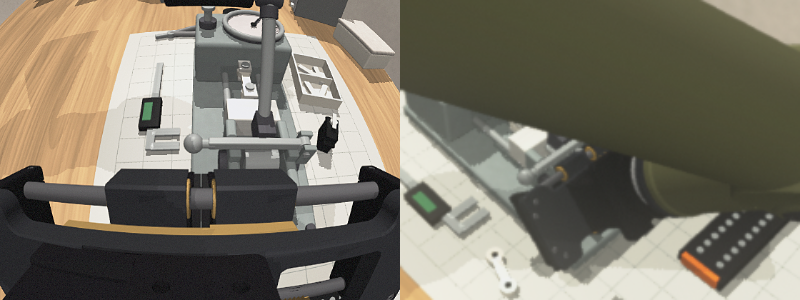

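Wrist half: the ball is at (195,145), i.e. full-frame (273,203), with the closed fingers pointing just below it.

```bash
python3 - <<'E'
from h import *
P=wray((273,203),.095); print(((P-O)@np.c_[EX,EY,[0,0,1]]*1e3).round(1))
rest(tw(-99.5,64,67.5),[-135,0,-3.4])
E
```

```text
[-88.3  66.3  95. ]
t 7.10 tip_tester [-137.7   60.4  116.7] F [ 0.2 -0.   0.8] rot [-136.    -0.4   -2.9] q [ 48.  19. -20. 109. -34.  76.  40.]
shift cm [-0.37  0.79  6.19] turn [0.018 0.001 0.011]
```

```bash
python3 -m creep '[[-0.2,1,0,0.015,0,0.01,0],[0,0,1.5,0,0,0,0],[0,0,1.5,0,0,0,0],[0,0,1.5,0,0,0,0],[0,0,1.2,0,0,0,0],[0,0,0,0,0,0,0],[0,0,0,0,0,0,0]]'
python3 - <<'E'
from h import *
rest(tw(-99.5,64,67.5),[-135,0,-3.4])
E
```

```text
time_s: 7.8
tool_pos: [0.4752, -0.0576, 0.1209]
tool_rot: [-135.4, -0.5, -3.3]
force: [-0.1, -0.2, -0.0]
grip_width: 0.0002
t 7.80 tip_tester [-101.4   59.4   71.3] F [-0.1 -0.2 -0. ] rot [-135.4   -0.5   -3.3] q [ 46.  22. -21. 113. -36.  70.  42.]
shift cm [-0.44  0.18  0.4 ] turn [ 0.008 -0.004  0.008]
```

```bash
python3 -m creep '[[-0.1,-1.25,-1.25,0,0,0,0],[-0.1,-1.25,-1.25,0,0,0,0],[0.5,-1.25,-1.25,0,0,0,0],[0.5,-1.25,-1.25,0,0,0,0]]'
python3 - <<'E'
from h import *
from cell import optics
rest(tw(-95,52,140),[-135,0,-3.4])
E
```

```text
time_s: 8.2
tool_pos: [0.4816, -0.0593, 0.1925]
tool_rot: [-135.5, -0.3, -3.4]
force: [-0.3, 0.2, 0.0]
grip_width: 0.0002
t 8.20 tip_tester [-102.8   53.   142.8] F [-0.3  0.2  0. ] rot [-135.5   -0.3   -3.4] q [ 46.  16. -21. 110. -36.  77.  37.]
shift cm [ 0.12 -0.3   0.75] turn [ 0.008 -0.003  0.003]
```

```bash
python3 - <<'E'
from h import *
from cell import optics
d=optics.read_camera("wrist"); s=optics.read_camera("scene"); 
cv2.imwrite("pics/w4.png",np.hstack([cv2.resize(d["frame"],(400,300)),cv2.resize(s["frame"][110:260,190:390],(400,300))]))
E
```

```text
(no output)
```

View pics/w4.png

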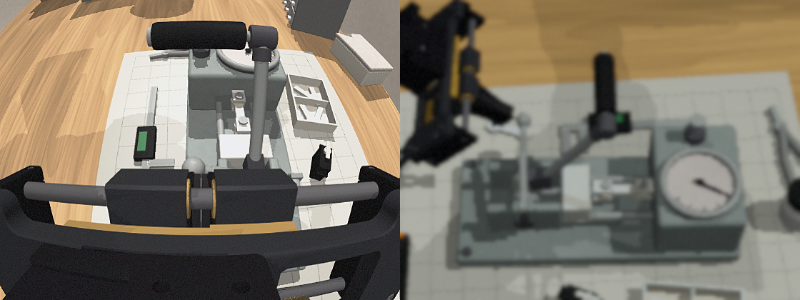

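```bash
python3 - <<'E'
from h import *
from cell import optics
s=optics.read_camera("scene"); np.savez("s4.npz",**s)
W,f=cloud("s4.npz")
for u in (250,251,252):
  for v in (166,169,172): print((u,v),((W[v,u]-O)@np.c_[EX,EY,[0,0,1]]*1e3).round(0))
for th in (0,20,30,40,50):
  t=np.radians(th); P=tw(-89,-40+110*np.cos(t),95+110*np.sin(t)); c=s["R"]@P+s["t"]; print(th,(c[:2]/c[2]*s["fx"]+[s["cx"],s["cy"]]).round(0))
E
```

```text
(250, 166) [-100.  161.   -0.]
(250, 169) [-100.  152.   -1.]
(250, 172) [-92.  71. 100.]
(251, 166) [-97. 163.  -3.]
(251, 169) [-97. 148.   4.]
(251, 172) [-89.  68. 104.]
(252, 166) [-95. 163.  -2.]
(252, 169) [-94. 149.   2.]
(252, 172) [-87.  69. 102.]
0 [251. 173.]
20 [250. 167.]
30 [250. 165.]
40 [249. 165.]
50 [249. 166.]
```

The catch is still closed: the ball is at z≈100 in the scene depth, and the fingertip slid off its near side. I back out and go in deeper.

```bash
python3 -m creep '[[-0.4,2.8,-2.8,0,0,0,0],[-0.4,2.8,0,0,0,0,0],[0,2,0,0,0,0,0],[0,0,0,0,0,0,0],[0,0,0,0,0,0,0]]'
python3 - <<'E'
from h import *
rest(tw(-88,62,59),[-135,0,-3.4])
E
```

```text
time_s: 8.85
tool_pos: [0.4678, -0.1341, 0.1554]
tool_rot: [-135.5, -0.2, -3.3]
force: [-0.3, 0.6, 0.4]
grip_width: 0.0002
t 8.85 tip_tester [-178.3   62.4  105.7] F [-0.3  0.6  0.4] rot [-135.5   -0.2   -3.3] q [ 50.  22. -18. 107. -32.  78.  43.]
shift cm [ 0.05 -3.11  9.66] turn [ 0.009 -0.001  0.004]
```

```bash
python3 -m creep '[[0,-1.5,0,0,0,0,0],[0,-1.4,0,0,0,0,0],[0,-0.1,2,0,0,0,0],[0,0,2.5,0,0,0,0],[0,0,2.5,0,0,0,0],[0,0,1.8,0,0,0,0],[0,0,0.5,0,0,0,0],[0,0,0,0,0,0,0],[0,0,0,0,0,0,0]]'
python3 - <<'E'
from h import *
rest(tw(-88,62,59),[-135,0,-3.4])
E
```

```text
time_s: 9.75
tool_pos: [0.4772, -0.041, 0.1193]
tool_rot: [-136.7, -1.3, -2.9]
force: [-1.8, -3.9, -0.9]
grip_width: 0.0003
t 9.75 tip_tester [-85.8  58.   68.6] F [-1.8 -3.9 -0.9] rot [-136.7   -1.3   -2.9] q [ 44.  21. -22. 114. -36.  67.  41.]
shift cm [-0.36  1.01  0.54] turn [ 0.029 -0.01   0.023]
```

```bash
python3 -m creep '[[-0.2,-1.25,-1.25,0,0,0,0],[-0.2,-1.25,-1.25,0,0,0,0],[0.3,-1.25,-1.25,0,0,0,0]]'
python3 - <<'E'
from h import *
from cell import optics
rest(tw(-86,52,140),[-135,0,-3.4])
s=optics.read_camera("scene"); np.savez("s4.npz",**s)
W,f=cloud("s4.npz"); Q=(W-O)@np.c_[EX,EY,[0,0,1]]*1e3
for v in range(160,192,3): print(v,Q[v,246:256:3].round(0).tolist())
E
```

```text
time_s: 10.05
tool_pos: [0.4766, -0.0378, 0.1751]
tool_rot: [-136.8, -1.5, -3.0]
force: [2.0, -3.1, -1.3]
grip_width: 0.0006
t 10.05 tip_tester [-82.7  58.4 124.3] F [ 2.  -3.1 -1.3] rot [-136.8   -1.5   -3. ] q [ 45.  15. -22. 113. -37.  73.  38.]
shift cm [ 0.78 -0.6  -1.36] turn [ 0.031 -0.014  0.024]
160 [[-98.0, 66.0, 156.0], [-103.0, 181.0, 1.0], [-95.0, 182.0, -1.0], [-87.0, 185.0, -5.0]]
163 [[-98.0, 57.0, 156.0], [-90.0, 51.0, 165.0], [-83.0, 50.0, 166.0], [-86.0, 171.0, 0.0]]
166 [[-98.0, 48.0, 157.0], [-90.0, 43.0, 164.0], [-83.0, 43.0, 164.0], [-78.0, 62.0, 137.0]]
169 [[-99.0, 51.0, 141.0], [-90.0, 39.0, 158.0], [-83.0, 39.0, 158.0], [-78.0, 58.0, 131.0]]
172 [[-99.0, 50.0, 130.0], [-91.0, 35.0, 152.0], [-84.0, 35.0, 151.0], [-78.0, 51.0, 128.0]]
175 [[-109.0, 124.0, 10.0], [-90.0, 27.0, 151.0], [-83.0, 27.0, 150.0], [-85.0, 126.0, 7.0]]
178 [[-110.0, 121.0, 1.0], [-91.0, 23.0, 144.0], [-84.0, 22.0, 146.0], [-85.0, 119.0, 2.0]]
181 [[-110.0, 112.0, -1.0], [-101.0, 108.0, 4.0], [-84.0, 15.0, 143.0], [-85.0, 112.0, -2.0]]
184 [[-109.0, 102.0, 0.0], [-101.0, 103.0, -2.0], [-84.0, 11.0, 137.0], [-85.0, 100.0, 2.0]]
187 [[-109.0, 92.0, -0.0], [-101.0, 89.0, 4.0], [-84.0, 5.0, 133.0], [-85.0, 91.0, 1.0]]
190 [[-106.0, 64.0, 28.0], [-94.0, 26.0, 87.0], [-84.0, -1.0, 130.0], [-79.0, 23.0, 92.0]]
```

The ball is now up at about (48,157) mm in tester y,z (θ≈35°) and resting on the fingers. I continue the arc.

```bash
python3 -m creep '[[1.1,-1.27,-1.27,0,0,0,0],[1.1,-1.27,-1.27,0,0,0,0],[1.4,-0.78,-0.78,0,0,0,0],[1.4,-0.78,-0.78,0,0,0,0]]'
python3 - <<'E'
from h import *
from cell import optics
rest(tw(-86,8,182),[-135,0,-3.4])
s=optics.read_camera("scene"); np.savez("s4.npz",**s)
W,f=cloud("s4.npz"); Q=(W-O)@np.c_[EX,EY,[0,0,1]]*1e3
m=(abs(Q[...,0]+86)<6)&(Q[...,2]>100)&(Q[...,1]<80); p=Q[m]; p=p[np.argsort(p[:,1])]; print(p[::max(1,len(p)//25)].round(0).tolist())
E
```

```text
time_s: 10.5
tool_pos: [0.5247, -0.0319, 0.2417]
tool_rot: [-136.6, -1.6, -2.4]
force: [0.7, -0.4, -0.2]
grip_width: 0.0002
t 10.50 tip_tester [-73.8  11.1 191.1] F [ 0.7 -0.4 -0.2] rot [-136.6   -1.6   -2.4] q [ 43.  15. -23. 104. -37.  78.  31.]
shift cm [ 0.32  1.71 -0.17] turn [ 0.027 -0.009  0.032]
[[-82.0, -51.0, 104.0], [-82.0, -44.0, 105.0], [-82.0, -41.0, 106.0], [-88.0, -39.0, 125.0], [-87.0, -36.0, 134.0], [-90.0, -34.0, 131.0], [-89.0, -33.0, 141.0], [-82.0, -30.0, 154.0], [-82.0, -28.0, 155.0], [-88.0, -26.0, 168.0], [-86.0, -24.0, 173.0], [-85.0, -21.0, 176.0], [-85.0, -19.0, 178.0], [-87.0, -18.0, 184.0], [-82.0, -16.0, 201.0], [-91.0, -15.0, 203.0], [-88.0, -13.0, 205.0], [-84.0, -10.0, 208.0], [-80.0, -8.0, 104.0], [-88.0, -2.0, 223.0], [-88.0, 0.0, 212.0], [-84.0, 2.0, 206.0], [-86.0, 2.0, 209.0], [-92.0, 5.0, 224.0], [-84.0, 9.0, 214.0], [-84.0, 16.0, 213.0], [-88.0, 18.0, 218.0]]
```

```bash
python3 -m creep '[[1.5,0.1,0.1,0,0,0,0],[1.5,0.1,0.1,0,0,0,0],[1.5,0,0,0,0,0,0],[1.2,0,0,0,0,0,0],[0,0,0,0,0,0,0],[0,0,0,0,0,0,0],[0,0,0,0,0,0,0],[0,0,0,0,0,0,0]]'
python3 - <<'E'
from h import *
from cell import optics
rest(tw(-86,-40,182),[-135,0,-3.4])
s=optics.read_camera("scene"); np.savez("s4.npz",**s)
W,f=cloud("s4.npz"); Q=(W-O)@np.c_[EX,EY,[0,0,1]]*1e3
m=(abs(Q[...,0]+86)<10)&(Q[...,2]>100)&(Q[...,1]<-50); p=Q[m]; p=p[np.argsort(p[:,1])]; print(p[::max(1,len(p)//25)].round(0).tolist())
E
```

```text
time_s: 11.35
tool_pos: [0.582, -0.0258, 0.2439]
tool_rot: [-136.2, -1.7, -1.7]
force: [1.6, 0.6, -1.1]
grip_width: 0.0005
t 11.35 tip_tester [-63.9 -45.1 193.6] F [ 1.6  0.6 -1.1] rot [-136.2   -1.7   -1.7] q [ 39.  21. -24.  96. -35.  78.  27.]
shift cm [-0.61  2.52 -0.69] turn [ 0.021 -0.001  0.042]
[[-94.0, -133.0, 278.0], [-91.0, -131.0, 269.0], [-95.0, -130.0, 267.0], [-96.0, -127.0, 285.0], [-96.0, -124.0, 283.0], [-83.0, -115.0, 187.0], [-78.0, -114.0, 189.0], [-93.0, -111.0, 185.0], [-77.0, -110.0, 182.0], [-78.0, -107.0, 190.0], [-80.0, -104.0, 193.0], [-90.0, -78.0, 275.0], [-82.0, -76.0, 143.0], [-84.0, -71.0, 144.0], [-82.0, -68.0, 139.0], [-94.0, -62.0, 280.0], [-89.0, -61.0, 238.0], [-83.0, -59.0, 232.0], [-86.0, -59.0, 227.0], [-88.0, -58.0, 218.0], [-86.0, -57.0, 217.0], [-82.0, -56.0, 227.0], [-79.0, -56.0, 203.0], [-95.0, -55.0, 281.0], [-85.0, -55.0, 205.0], [-80.0, -54.0, 216.0], [-90.0, -52.0, 236.0]]
```

The catch is right over: the ball is at (-110,186) mm, which is about 2.2 rad. Now the lever: rise, untilt and turn.

```bash
python3 -m creep '[[0,-1.5,-3.5,0,0,0,0],[0,-2.5,-3.5,0,0,0,0],[0,0,0,-0.148,0,0,0.5],[0,0,0,-0.148,0,0,0.8],[0,0,0,-0.148,0,0,0.8],[0,0,0,-0.148,0,0,0.8],[0,0,0,-0.148,0,0,0.8],[0,0,0,-0.03,0,0,0.8],[0,0,0,0,0,0,0.8]]'
python3 - <<'E'
from h import *
rest(tw(7.5,56,199),[180,0,86.6],.055)
E
```

```text
time_s: 12.3
tool_pos: [0.5761, -0.0494, 0.3267]
tool_rot: [178.9, -1.8, -2.1]
force: [-0.1, 0.2, 0.5]
grip_width: 0.0485
t 12.30 tip_tester [-137.2  -42.3  271.7] F [-0.1  0.2  0.5] rot [178.9  -1.8  -2.1] q [ 23.   9. -24.  91.   5.  79.  -4.]
shift cm [ -9.55 -14.71   6.68] turn [ 0.04  -0.01  -1.548]
```

```bash
python3 -m creep '[[0,0,0,0.03,-0.03,-0.145,0.8],[0,0,0,0,0,-0.145,0.8],[0,0,0,0,0,-0.145,0.8],[0,0,0,0,0,-0.145,0.8],[0,0,0,0,0,-0.145,0.8],[0,0,0,0,0,-0.145,0.8],[0,0,0,0,0,-0.145,0.8],[0,0,0,0,0,-0.145,0.8],[0,0,0,0,0,-0.145,0.8],[0,0,0,0,0,-0.145,0.8],[0,0,0,0,0,-0.1,0.8],[0,0,0,0,0,0,0.8]]'
python3 - <<'E'
from h import *
rest(tw(7.5,56,199),[180,0,86.6],.055)
E
```

```text
time_s: 13.5
tool_pos: [0.5716, -0.0596, 0.3238]
tool_rot: [-179.5, -1.3, 89.1]
force: [-0.2, -0.0, 0.3]
grip_width: 0.0695
t 13.50 tip_tester [-145.3  -36.1  268.8] F [-0.2 -0.   0.3] rot [-179.5   -1.3   89.1] q [ 31.  11. -31.  90.   4.  81.  89.]
shift cm [15.63 -8.52  7.42] turn [-0.01  -0.023  0.043]
```

```bash
python3 -m creep '[[2.6,-1.4,0,-0.01,-0.02,0.04,0.8],[2.6,-1.4,0,0,0,0,0.8],[2.6,-1.4,0,0,0,0,0.8],[2.6,-1.4,0,0,0,0,0.8],[2.6,-1.4,0,0,0,0,0.8],[2.3,-1.3,0,0,0,0,0.8],[0,0,0,0,0,0,0.8],[0,0,0,0,0,0,0.8]]'
python3 - <<'E'
from h import *
from cell import optics
rest(tw(7.5,56,199),[180,0,86.6],.055)
d=optics.read_camera("wrist"); cv2.imwrite("pics/w5.png",d["frame"])
E
```

```text
time_s: 14.3
tool_pos: [0.495, 0.0971, 0.3236]
tool_rot: [-179.8, -0.4, 84.6]
force: [0.2, -0.9, -0.2]
grip_width: 0.0697
t 14.30 tip_tester [  5.8  49.3 268.6] F [ 0.2 -0.9 -0.2] rot [-179.8   -0.4   84.6] q [ 24.   1. -38.  99.   0.  79.  70.]
shift cm [ 0.14 -0.67  6.97] turn [-0.003 -0.008 -0.034]
```

View pics/w5.png

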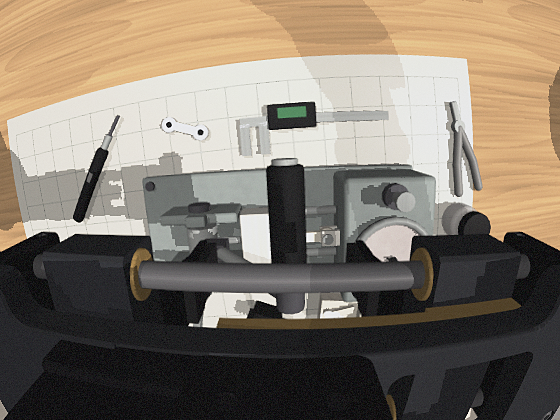

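The sleeve is at (287,160–240), nicely centred between the open fingers. I descend and grip.

```bash
python3 -m creep '[[0.1,-0.4,2,0,0,-0.03,0.8],[0,-0.2,2,0,0,0,0.8],[0,0,1.8,0,0,0,0.8],[0,0,1,0,0,0,0.8],[0,0,0,0,0,0,0.8],[0,0,0,0,0,0,0.3],[0,0,0,0,0,0,0.1],[0,0,0,0,0,0,0.1],[0,0,0,0,0,0,0.1],[0,0,0,0,0,0,0.1]]' 25
python3 - <<'E'
from h import *
rest(tw(7.5,56,199),[180,0,86.6],.055)
E
```

```text
time_s: 15.35
tool_pos: [0.4934, 0.0939, 0.2567]
tool_rot: [179.9, -0.8, 85.4]
force: [0.1, 4.7, 0.2]
grip_width: 0.0374
t 15.35 tip_tester [  2.7  50.4 201.7] F [0.1 4.7 0.2] rot [179.9  -0.8  85.4] q [ 24.   3. -38. 106.   1.  71.  71.]
shift cm [ 0.54 -0.57  0.28] turn [ 0.001 -0.013 -0.021]
```

```bash
python3 -m creep '[[0,0,0,0,0,0,0],[0,0,0,0,0,0,0],[0,0,0,0,0,0,0],[0,0,0,0,0,0,0]]' 30
python3 - <<'E'
from h import *
rest(tw(7.5,56,199),[180,0,86.6],.055)
print(pose()[0]["grip_width"])
E
```

```text
time_s: 15.75
tool_pos: [0.4937, 0.0971, 0.2572]
tool_rot: [179.8, -0.9, 85.7]
force: [0.4, 4.0, -0.5]
grip_width: 0.0253
t 15.75 tip_tester [  6.1  50.2 202.2] F [ 0.4  4.  -0.5] rot [179.8  -0.9  85.7] q [ 24.   3. -38. 106.   1.  71.  71.]
shift cm [ 0.21 -0.56  0.32] turn [ 0.004 -0.016 -0.016]
0.02528059516355433
```

```bash
python3 -m creep '[[-1.3,0,-0.74,0,0,0,0],[-1.3,0,-0.74,0,0,0,0],[-1.4,0,-0.5,0,0,0,0],[-1.4,0,-0.5,0,0,0,0],[-1.46,0,-0.26,0,0,0,0],[-1.46,0,-0.26,0,0,0,0],[-1.5,0,0,0,0,0,0]]'
python3 - <<'E'
from h import *
rest(tw(-148,50,220),[180,0,86.6],.055)
print(pose()[0]["grip_width"])
E
```

```text
time_s: 16.45
tool_pos: [0.4889, 0.0069, 0.2849]
tool_rot: [179.4, -2.0, 86.2]
force: [0.4, 9.3, 6.9]
grip_width: 0.0251
t 16.45 tip_tester [-83.2  49.2 230. ] F [0.4 9.3 6.9] rot [179.4  -2.   86.2] q [ 30.  -0. -33. 105.  -2.  74.  84.]
shift cm [-6.32  0.02  0.77] turn [ 0.011 -0.035 -0.007]
0.025129437517321333
```

```bash
python3 -m creep '[[-1.5,0,0.1,0,-0.02,0,0],[-1.5,0,0.2,0,-0.01,0,0],[-1.4,0,0.25,0,0,0,0],[-1.2,0,0.3,0,0,0,0],[-1,0,0.35,0,0,0,0],[-0.8,0,0.3,0,0,0,0],[-0.6,0,0.2,0,0,0,0]]'
python3 - <<'E'
from h import *
rest(tw(-148,50,220),[180,0,86.6],.055)
E
```

```text
time_s: 17.15
tool_pos: [0.486, -0.0537, 0.2754]
tool_rot: [179.2, -2.1, 86.7]
force: [0.2, 9.8, 5.8]
grip_width: 0.0253
t 17.15 tip_tester [-143.7   48.4  220.5] F [0.2 9.8 5.8] rot [179.2  -2.1  86.7] q [ 34.  -0. -29. 106.  -2.  73.  92.]
shift cm [-0.23 -0.08  0.03] turn [ 0.015 -0.037  0.002]
```

```bash
python3 -m creep '[[-0.7,0,0.2,0,0,0,0],[-0.7,0,0.2,0,0,0,0],[-0.7,0,0.2,0,0,0,0],[-0.7,0,0.2,0,0,0,0]]'
python3 - <<'E'
from h import *
from cell import optics
rest(tw(-148,50,220),[180,0,86.6],.055)
s=optics.read_camera("scene"); d=optics.read_camera("wrist"); cv2.imwrite("pics/s6.png",np.hstack([cv2.resize(s["frame"][130:280,210:410],(400,300),interpolation=cv2.INTER_CUBIC),cv2.resize(d["frame"],(400,300))]))
rest(tw(-148,50,220),[180,0,86.6],.055)
E
```

```text
time_s: 17.55
tool_pos: [0.486, -0.0581, 0.2743]
tool_rot: [179.2, -4.1, 87.5]
force: [-5.1, 16.0, 12.7]
grip_width: 0.0251
t 17.55 tip_tester [-146.2   48.1  219.5] F [-5.1 16.  12.7] rot [179.2  -4.1  87.5] q [ 35.   0. -28. 106.  -4.  73.  95.]
shift cm [ 0.22 -0.11 -0.05] turn [ 0.014 -0.071  0.015]
t 17.65 tip_tester [-146.2   48.1  219.5] F [-3.6 15.8 13.8] rot [179.2  -4.1  87.4] q [ 35.   0. -28. 106.  -4.  73.  95.]
shift cm [ 0.22 -0.11 -0.05] turn [ 0.014 -0.072  0.014]
```

View pics/s6.png

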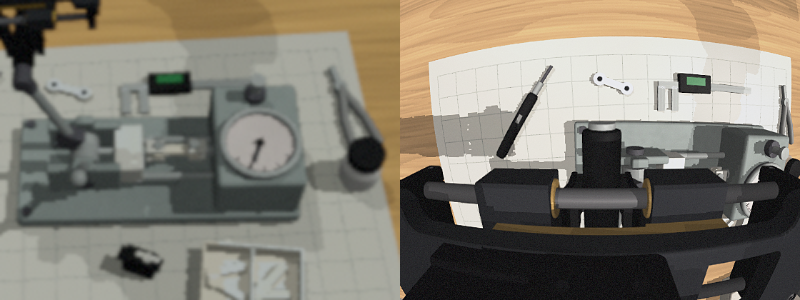

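The lever is against its stop at (20,80). The needle and peak pointer lie together at (258,155), well up the scale. The catch is over at about (82,165), and the bystanders haven't moved.

```bash
python3 -c "
from cell import order
print(order.sign_off())"
```

```text
the job is handed in; nothing more can be done
None
```

I did all three steps in order and handed the job in at about 17.7 s, with the gripper holding the lever at its stop; the hand-in gave no verdict.

1. **Reset plunger:** I pushed it onto its bottom stop (peak reading 45 N, then a hold), and a close-up showed the peak pointer back beside the needle at zero.
2. **Safety catch:** My first lift slipped off the ball because the fingers were not far enough under it. The second attempt, deeper, worked. Scene depth put the ball at about 2.2 rad, against its stop.
3. **Lever:** I gripped the sleeve at 30 N and pulled it over the arc. The last tool position works out to about 0.95 rad by geometry, with a steady load of about 16 N along the pull and 14 N vertically.

In the last pictures the needle and peak pointer sat together well up the scale. The catch was over, and the bystanders in view looked unmoved. I judged the pointer angle and the bystanders by eye only, and did not separately measure that the plunger had come back up.

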